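Put the slide box away and dim the viewing lamp

ROBOT

A 7-joint arm with a two-finger parallel gripper is mounted at the origin on the work surface. World frame = base frame: x ahead of the robot, y to its left, z up, the work surface at z = 0. Lengths are in mm, angles in rad, forces in N, time in s.
With the tool pointing down it reaches from about 350 to 900 mm from the base axis. Payload 8.1 kg.
Tool frame: the origin (TCP) lies between the finger pads; the fingertips stand manip.nose_length ahead of it and the grasp point (between the pads) lies 5 mm behind it (manip.nose_length is the distance from the TCP to the fingertips, in mm); z points along the fingers, y is the line along which they close (so a half turn about z gives the same grasp; the last joint's range is limited). The gripper opens to 85 mm and grips with 20 to 120 N. Pads are 22 mm wide; open, the fingers measure 114 mm over their backs; the gripper's body (76 mm by 85 mm) begins 54 mm behind the grasp point. The pads swing forward as they close: fully open they stand 13 mm farther back than shut.
Start: joints at [-1.346, 0.434, 0.025, 1.573, -0.012, 1.134, -0.075], TCP at [201.253, 591.725, 245.323] pointing down, gripper open.
Joint ranges: [-2.62, 2.62], [-0.44, 2.09], [-1.27, 1.32], [0.08, 2.57], [-1.32, 4.46], [0.12, 2], [-2.74, 2.74]. Speed limits (rad/s): [2.22, 2.22, 3.01, 3.01, 3.14, 3.14, 3.14].

INTERFACE

Orientations are given as a unit quaternion [x, y, z, w].
In Python, from station import manip gives the robot as it stands. The module is installed in compiled form; this text tells all that it offers.
- The arm moves only by the tool move_arm, never from a script. Its argument "plan" is a list that holds one entry, the list of rows, each a list of 7 numbers: the opening, from 0 (shut) to 1 (fully open), then the shift along the tool's x, y, z in m, then the turn, a rotation vector about the tool's x, y, z in rad. A call has 1 to 20 rows; each row shifts and turns the commanded pose from where the row before left it, along the tool's axes as they then stand; what a row does not reach is not made up. A row lasts 1/8 s, in which the tool goes at most 62.5 mm and 10.7 degrees, less where a joint would pass 70% of its speed; a pose out of reach is approached as far as the arm can. A call with a gripper value outside its range is refused whole. The fingers move at their own pace and stop on an object; "grip_force" is the grip in N (left out, the last holds). Time passes only in rows, so rows that do not move let the fingers close. It gives the time, the measured TCP pose, the force, the opening and the grip force at its end, in the units of the state.
- manip.get_state(): the state, without advancing time (a new reading comes with each control period).
- manip.get_image(name): name is "scene" or "top"; returns a dict with "img" (420x560x3 uint8, red, green, blue), "range_z" (420x560 float32, mm along the optical axis (not along the pixel's ray), 0 where there is no reading), "fx", "fy", "cx", "cy" (pixels), "rvec" (rotation vector, rad) and "tvec" (3), from world to camera coordinates, as OpenCV has them. Camera axes: x right, y down, z forward; pixel columns grow to the right and rows downward; lengths in mm; the calibration is good to about 2 mm. A picture is of the moment at which its call begins.
- manip.close_job(): hands the job in; it is judged then, once.
Trained networks look in a picture, given as the dict that the camera call returned (one of the last four; its "shot" number tells which), for a name from the list of things; names that differ only in an ending like _2 or _b are one class to them, and where a whole thing is asked for, a point or a joint stands for the part that bears it (a point fixed in the world has none). Each returns a list of dicts, best first, with "p" (0 to 1); they miss things now and then, are a little off and sometimes report something else, mostly with a low value. They report only what shows in the picture. A call takes as long as a camera call. They do not tell look-alikes from the thing itself.
- manip.find_in(query, picture): "point" ([x, y, z] in mm, in world coordinates, good to about 4 mm: the middle of the surface that is visible of it).
- manip.silhouettes(query, picture): "region" (420x560 bool, what is visible of it).
- manip.pinpoint(query, picture): "point" ([x, y, z] in mm, in world coordinates, good to about 4 mm: a listed point, or the origin of a listed thing).
The state is a dict: "time_s": time; "joint_positions": joint angles; "qd": joint speeds; "tau": joint torques, N m; "position": TCP position; "orientation": TCP orientation; "contact_force": force on the tool from outside, world axes, zero at the start; "ft_torque": the same for the moment, N m; "grip_width": finger opening in mm; "grasp_force": force on a finger pad.
Only numpy, scipy, OpenCV 4.12 (cv2) and the standard library are available. Lean on these libraries where they do the work, as an engineer would, in place of code of your own. Each camera call takes 0.05 s, during which the arm holds its last target. There are 200 camera calls.

TASK

Take the blue slide box from the sloping lamp stand, set it down flat in the open drawer with its label up (lower it in by hand, do not drop it), and slide the drawer fully shut. Then turn the lamp down: move the red-knobbed dimmer lever until it is in line with the green pointer beside it, and let go. Leave the white slide box, the brown bottle and the bowl where they are.

Things in the scene. Friction and masses are not known exactly. Their poses are not given: they have to be found in the camera images.
- slide_box: The BLUE slide box to put away: closed, 80 (its x) x 40 (y) x 28 mm (z), 80 to 170 g, blank white label on top (+z). Origin: centre of its underside. It starts in either bay of the stand's slope: x axis pointing up the 30 degree slope, z square to the slope, lower end against a lip 12 mm high; 47 mm or more clear to the white box. Grip it across its 40 mm width, tool square to the slope.
- spare_box: The WHITE slide box, same size and pose convention, in the stand's other bay. Leave it where it is.
- stand: The fixed lamp stand. Origin on the bench behind the slope; z up; its -x side faces the robot, yawed a few degrees. In its frame (mm): base plate x -270 to -50, y -175 to 155, 14 high; slope facing -x and up, tilted 30 degrees, surface through (-150, -50, 60), y -150 to 50, 100 long; bay centres y -97.5 and -2.5; dimmer on the +y side, block 75 high, hinge (-210, 115, 72).
- lamp_bar (a point): Middle of the lamp bar fixed to the stand: 24 mm diameter, 195 mm long along the stand's y, 265 mm above the bench, straight above the boxes, so that a hand pointing straight down does not fit over them. Its +y end is free; its -y end is held by one 16 mm post, 95 mm behind it (stand's +x), whose top bends forward to it.
- cabinet: The fixed low white cabinet with one grey-fronted drawer: 240 (x) x 220 (y) x 85 mm high. Origin: centre of its underside; the drawer slides out to its -x side, which faces the robot, and may be yawed a few degrees. It and the stand may change sides.
- cabinet_drawer0 (a joint): How far the drawer is open, m: 0 is fully shut, 0.166 the most. It starts 0.12 to 0.16 open; light running (1 to 2 N) and stays where it is left.
- cabinet_drawer0_handle (a point): Middle of the drawer's bar handle: round bar 11 mm thick, 110 mm long, parallel to the drawer front (y), 35 mm off the front's face and 47 mm above the bench. Moves with the drawer; axes as the cabinet's.
- drawer_floor (a point): Centre of the drawer's inner floor, 22 mm above the bench; moves with the drawer; axes as the cabinet's. Floor 195 (x) x 178 mm (y); walls 41 mm high above it, front panel 51 mm. The front's inner face is at x = -97.5 mm from here, its outer face at -118.5 mm; only the part of the drawer in front of the cabinet (joint value less 6 mm) is clear from above.
- dimmer_tip (a point): Centre of the red ball knob (26 mm diameter) on the dimmer lever, 90 mm from its hinge; its axes turn with the lever.
- dimmer (a joint): Dimmer lever angle, rad. Hinge along the stand's y. 0 leans 0.7 rad from upright to the robot's side (stand's -x), 0.7 is upright, 1.4 leans 0.7 rad away. Starts at 0 to 0.25. Light friction (under 1 N at the knob); it stays where it is left.
- dimmer_hinge (a point): Point on the dimmer's hinge axis in the lever's plane, 72 mm above the bench; axes as the stand's.
- pointer (a joint): Angle of the green pointer, rad, on the same scale as the lever: the lever is in line when the two joints are equal. It is set somewhere from 0.6 to 1.1 and cannot be moved by touch.
- pointer_tip (a point): Outer end of the green pointer, a flat strip 9 mm wide that turns about the same hinge axis, 29 mm to the lever's +y side, its end 64 mm from the axis.
- bottle: Brown glass bottle, 44 mm diameter, 100 mm tall, standing on the bench between cabinet and stand, towards the back. Origin: centre of its base. Leave alone.
- bowl: Small white bowl, 72 mm across and 30 mm high, standing about the middle of the cabinet's top. Origin: centre of its base. Leave alone.
Things that resemble listed ones, but are neither listed nor needed, are in the scene too. Of the things that look like the slide_box, the smaller one is meant.

How it is judged:
By the outcome, as a careful person would: the job done as asked, in the order asked, and still so for the second after the job is handed in, with the robot touching nothing.
It also fails if it takes over 72 s, if anything falls off the work surface, if the arm or the gripper's body presses on something with over 40 N, if the wrist force passes 120 N, or if a joint passes its speed limit or range.

## Working session

There is one attempt and no reset: what is moved stays moved. The work goes in short steps, Python scripts to look and compute and a tool call to move; the robot and the scene stay as the last step left them, time stands still between calls to the robot, and variables do not carry over. Pictures are saved under pics/ and viewed, at most 10 in all, crops included, and the job is handed in when it is done.

Besides the shell and the picture viewer there is one more tool, called after ">>>" as name(argument=value, ...) on one line, values as JSON. move_arm: Moves the arm, as the interface text tells. Its arguments: {"type":"object","properties":{"plan":{"type":"array"},"grip_force":{"type":"number"}},"required":["plan"]}

```bash
mkdir -p pics; ls
cat > h.py <<'E'
import numpy as np, cv2
from scipy.spatial.transform import Rotation as R
from station import manip
def shot(n,name=None):
    p=manip.get_image(n)
    if name: cv2.imwrite('pics/'+name,cv2.cvtColor(p['img'],cv2.COLOR_RGB2BGR))
    return p
def cloud(p):
    z=p['range_z'].astype(float);v,u=np.indices(z.shape)
    c=np.stack([(u-p['cx'])/p['fx']*z,(v-p['cy'])/p['fy']*z,z],-1)
    M=R.from_rotvec(np.ravel(p['rvec'])).as_matrix()
    w=(c-np.ravel(p['tvec']))@M
    w[z==0]=np.nan
    return w
E
python3 - <<'E'
from h import *
np.set_printoptions(precision=1,suppress=True)
s=manip.get_state();print(s['time_s'],s['position'],s['orientation'],s['grip_width'],manip.nose_length)
ps=[shot('scene','s1.png'),shot('top','t1.png')]
for p in ps:
  print('---',p['shot'])
  for q in ['slide_box','spare_box','stand','lamp_bar','cabinet','cabinet_drawer0_handle','drawer_floor','dimmer_tip','dimmer_hinge','pointer_tip','bottle','bowl']:
    print(q,[(np.array(d['point']),round(d['p'],2)) for d in manip.pinpoint(q,p)[:3]])
E
```

```text
pics
0.0 [201.1 591.3 244.5] [ 0.2  1.  -0.  -0. ] 85.69922447857643 14.0
--- 1
slide_box [(array([593.9, 209.7,  66.3]), 0.61), (array([801.1, 260.1,  -1.8]), 0.56)]
spare_box [(array([599.9, 109.7,  63.2]), 0.74)]
stand [(array([525.5, 351.5, 137.6]), 0.65), (array([ 467.2, -246.2,   48.1]), 0.26)]
lamp_bar [(array([584.9, 147. , 263.5]), 0.58)]
cabinet [(array([ 756.3, -225.2,    2.9]), 0.59)]
cabinet_drawer0_handle [(array([ 467.1, -245.4,   47.6]), 0.85)]
drawer_floor [(array([ 622.3, -234.9,   25.5]), 0.71)]
dimmer_tip [(array([480.2, 321. , 152.5]), 0.56)]
dimmer_hinge [(array([526. , 320.5,  69.3]), 0.68)]
pointer_tip [(array([525.4, 349. , 134.1]), 0.62)]
bottle [(array([775.7, -11.3,   5.4]), 0.77), (array([592.6, 208.2,  63.8]), 0.62)]
bowl [(array([ 767.2, -209.2,   84.2]), 0.76)]
--- 2
slide_box [(array([800.3, 256.2,   2.8]), 0.77), (array([594.3, 206.3,  59.8]), 0.62)]
spare_box [(array([597. , 114.1,  64.1]), 0.56)]
stand []
lamp_bar [(array([585.2, 142.1, 265.5]), 0.8), (array([525.8, 357.6, 140.5]), 0.37)]
cabinet [(array([ 753.3, -227.3,    4.4]), 0.9)]
cabinet_drawer0_handle [(array([ 469.1, -246. ,   44.6]), 0.79)]
drawer_floor [(array([ 622.7, -231.9,   25.7]), 0.78)]
dimmer_tip [(array([479.1, 318. , 152.9]), 0.42)]
dimmer_hinge [(array([522.7, 322.4,  68.9]), 0.56)]
pointer_tip [(array([524.9, 356. , 138.7]), 0.36), (array([ 623.3, -230.8,   25.5]), 0.33)]
bottle [(array([779.9, -10.2,   1.2]), 0.62)]
bowl [(array([ 764.9, -206.2,   83.8]), 0.84)]
```

View pics/s1.png

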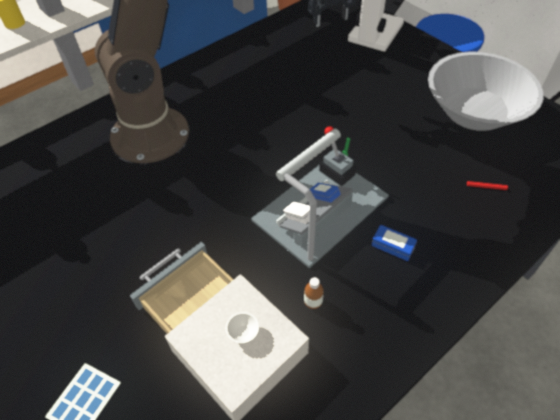

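View pics/t1.png

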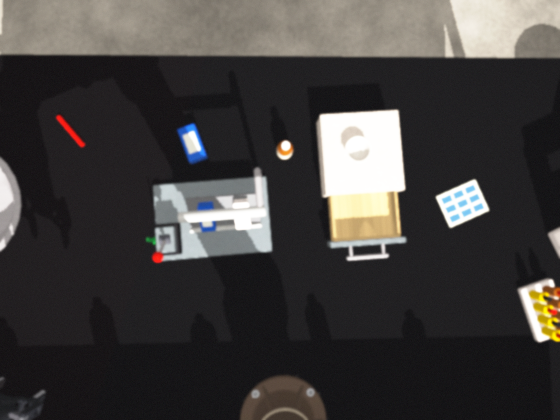

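Run:
```python
from h import *
np.set_printoptions(precision=3,suppress=True)
for n in ['scene','top']:
  p=shot(n);W=cloud(p)
  print(n,'cam at',-(R.from_rotvec(np.ravel(p['rvec'])).as_matrix().T@np.ravel(p['tvec'])))
  for q in ['slide_box','spare_box','dimmer_tip','pointer_tip','lamp_bar','cabinet_drawer0_handle']:
    for d in manip.silhouettes(q,p)[:2]:
      m=cv2.erode(d['region'].astype(np.uint8),np.ones((3,3)))>0; P=W[m];P=P[~np.isnan(P[:,0])]
      if len(P)<5: continue
      c=np.median(P,0);_,S,V=np.linalg.svd(P-P.mean(0),full_matrices=False)
      v,u=np.nonzero(d['region'])
      print(q,round(d['p'],2),len(P),'px',u.mean(),v.mean(),'med',c,'ax',V[0],'n',V[2],P.min(0),P.max(0))
```

```text
scene cam at [1172.714 -422.474 1110.317]
slide_box 0.6 330 px 324.78403755868544 191.82863849765258 med [597.422 199.92   89.738] ax [0.9   0.171 0.402] n [-0.342 -0.297  0.892] [551.726 185.117  60.162] [624.776 227.922 110.226]
slide_box 0.59 739 px 392.8891377379619 242.41657334826428 med [803.151 248.556  35.145] ax [0.944 0.33  0.005] n [ 0.095 -0.288  0.953] [750.629 217.838   7.928] [853.392 290.671  43.637]
spare_box 0.89 253 px 297.11976047904193 212.4431137724551 med [596.012  98.966  88.358] ax [ 0.894 -0.026  0.446] n [-0.42  -0.391  0.819] [557.122  87.032  61.025] [629.912 122.181 105.183]
dimmer_tip 0.66 24 px 345.87142857142857 147.34285714285716 med [524.613 350.098 102.843] ax [-0.072  0.008 -0.997] n [ 0.568  0.822 -0.034] [519.832 345.473  77.291] [528.925 352.813 132.097]
pointer_tip 0.46 14 px 345.6470588235294 147.13725490196077 med [523.005 350.488  97.811] ax [-0.11  -0.004 -0.994] n [ 0.891  0.443 -0.1  ] [519.832 345.473  80.07 ] [526.9   352.813 121.776]
lamp_bar 0.63 7293 px 319.18168657256604 202.42779587404993 med [617.045 167.024  18.605] ax [-0.171  
[... 1226 characters left out ...]
  -0.779  0.621] n [-0.993 -0.02   0.119] [463.02   36.627   8.683] [696.716 371.275 283.249]
lamp_bar 0.8 7412 px 209.75917713722592 218.41389504804138 med [576.626 202.132  18.21 ] ax [ 0.087 -0.775  0.626] n [-0.992 -0.013  0.122] [463.02   36.857   8.683] [696.948 371.275 283.249]
lamp_bar 0.39 3343 px 363.33870534515177 220.4703196347032 med [ 571.334 -238.903   24.46 ] ax [-0.198  0.979  0.056] n [-0.244  0.006 -0.97 ] [ 462.38  -337.138   16.604] [ 653.169 -131.64    79.972]
cabinet_drawer0_handle 0.7 3389 px 363.73079968329375 220.5515967273687 med [ 573.179 -239.287   24.501] ax [ 0.161 -0.986 -0.038] n [-0.238 -0.002 -0.971] [ 462.38  -339.343   16.604] [ 652.609 -131.64    79.972]
```

The scene image shows the small blue box on the slope at px (324,191), beside the white box at (297,212). The larger blue lookalike lies on the bench at (395,242). The drawer is open at (185,290), and the red knob (329,130) and green pointer (347,147) are both visible. The top view agrees, with the target at (206,217). Next I'll refine the yaws and the angles.

```bash
cat >> h.py <<'E'
def rz(d): return R.from_euler('z',d,degrees=True)
def go(T,Rt,s=None):
    "turn (tool axes), then shift (tool axes after the turn, m)"
    s=s or manip.get_state()
    R0=R.from_quat(s['orientation']);rv=(R0.inv()*Rt).as_rotvec()
    d=Rt.inv().apply(np.array(T)-s['position'])/1000
    print('turn',rv.round(4),'deg',np.degrees(np.linalg.norm(rv)).round(1),'shift',d.round(4),'pos',np.round(s['position'],1))
DOWN=R.from_matrix(np.array([[-1,0,0],[0,1,0],[0,0,-1.]]).T)
def down(yaw): return rz(yaw)*DOWN
def slope(yaw): return rz(yaw)*R.from_euler('y',-30,degrees=True)*DOWN
E
python3 - <<'E'
from h import *
np.set_printoptions(precision=2,suppress=True)
def rect(P,lab):
  c,wh,a=cv2.minAreaRect(P[:,:2].astype(np.float32));print(lab,len(P),np.array(c),np.array(wh),a)
t=shot('top');W=cloud(t);ok=~np.isnan(W[...,0])
def sel(lo,hi): return ok&np.all((W>lo)&(W<hi),-1)
rect(W[sel([400,-60+60,9],[760,420,20])],'plate')
rect(W[sel([600,-400,78],[920,-80,92])],'cabtop')
rect(W[sel([540,30,245],[640,260,290])],'bar')
for n,p in (('top',t),('scene',shot('scene'))):
  W=cloud(p);hsv=cv2.cvtColor(p['img'],cv2.COLOR_RGB2HSV).astype(int);ok=~np.isnan(W[...,0])
  for nm,m in (('green',(hsv[...,0]>45)&(hsv[...,0]<80)&(hsv[...,1]>120)&(hsv[...,2]>50)),('red',((hsv[...,0]<8)|(hsv[...,0]>172))&(hsv[...,1]>150))):
    m&=ok&np.all((W>[420,280,70])&(W<[600,400,180]),-1);P=W[m]
    print(n,nm,len(P),P.mean(0) if len(P) else '')
    if nm=='green' and len(P)>5:
      _,S,V=np.linalg.svd(P-P.mean(0));print(V[0],S,P.min(0),P.max(0))
      o=np.argsort(P[:,2]);print(P[o[:6]].mean(0),P[o[-6:]].mean(0))
print('slope R tool axes',slope(0).as_matrix())
E
```

```text
plate 4716 [587.03 209.93] [400.79 360.24] 87.63739013671875
cabtop 5743 [ 759.97 -224.  ] [225.7  221.95] 3.4423139095306396
bar 1025 [602.62 147.49] [ 59.96 195.42] 4.4291462898254395
top green 42 [521.49 352.4  105.01]
[-0.08 -0.02 -1.  ] [151.52  27.53   7.6 ] [509.45 350.36  71.78] [528.64 355.4  141.48]
[521.3  352.12  76.22] [523.68 353.38 138.41]
top red 86 [481.59 319.26 163.28]
scene green 50 [524.65 350.16 107.52]
[ 0.08 -0.    1.  ] [132.86  23.41  12.08] [515.71 347.28  77.62] [532.96 353.72 138.62]
[522.87 350.22  80.43] [527.44 350.34 135.88]
scene red 30 [481.51 315.21 162.68]
slope R tool axes [[-0.87  0.    0.5 ]
 [ 0.    1.    0.  ]
 [-0.5   0.   -0.87]]
```

Run:
```python
from h import *
Y=3.5;S=slope(Y);n=-S.as_matrix()[:,2]
g=np.array([594,208.5,63])+16*n
print(g,g+110*n)
go(g+110*n+[-90,0,60],S)
print('pre shift', S.inv().apply([90,0,-60]))
```

```text
[586.01492161 208.01161168  76.85640646] [531.1175077  204.65394201 172.11920088]
turn [-0.1018 -0.5169 -0.38  ] deg 37.2 shift [-0.1803 -0.401   0.1193] pos [201.3 591.7 245.3]
pre shift [-47.79690827  -5.49436856  96.87759016]
```

>>> move_arm(plan=[[[0.75,0,0,0,-0.0204,-0.1034,-0.076],[0.75,0,0,0,-0.0204,-0.1034,-0.076],[0.75,0,0,0,-0.0204,-0.1034,-0.076],[0.75,0,0,0,-0.0204,-0.1034,-0.076],[0.75,0,0,0,-0.0204,-0.1034,-0.076],[0.75,-0.015,-0.0335,0.01,0,0,0],[0.75,-0.015,-0.0335,0.01,0,0,0],[0.75,-0.015,-0.0335,0.01,0,0,0],[0.75,-0.015,-0.0335,0.01,0,0,0],[0.75,-0.015,-0.0335,0.01,0,0,0],[0.75,-0.015,-0.0335,0.01,0,0,0],[0.75,-0.015,-0.0335,0.01,0,0,0],[0.75,-0.015,-0.0335,0.01,0,0,0],[0.75,-0.015,-0.0335,0.01,0,0,0],[0.75,-0.015,-0.0335,0.01,0,0,0],[0.75,-0.015,-0.0335,0.01,0,0,0],[0.75,-0.015,-0.0335,0.01,0,0,0],[0.75,0,0,0,0,0,0]]])

```text
time_s: 4.35
position: [442.1, 200.8, 231.4]
orientation: [-0.027, 0.966, 0.007, 0.259]
contact_force: [0.1, -0.3, -0.5]
grip_width: 64.3
grasp_force: 0.0
```

Run:
```python
from h import *
Y=3.5;S=slope(Y);n=-S.as_matrix()[:,2]
g=np.array([594,208.5,63])+16*n
s=manip.get_state();print(s['grip_width'],s['joint_positions'])
go(g+80*n,S)
p=shot('scene','s2.png')
```

```text
64.32099537770635 [-1.18806261 -0.00340325  0.41185408  2.33093725  0.72805056  0.51998538
  0.26298712]
turn [-0.0021 -0.     -0.0046] deg 0.3 shift [-0.0475 -0.0016  0.1259] pos [442.1 200.8 231.4]
```

>>> move_arm(plan=[[[0.75,-0.0079,-0.0003,0.021,0,0,0],[0.75,-0.0079,-0.0003,0.021,0,0,0],[0.75,-0.0079,-0.0003,0.021,0,0,0],[0.75,-0.0079,-0.0003,0.021,0,0,0],[0.75,-0.0079,-0.0003,0.021,0,0,0],[0.75,-0.0079,-0.0003,0.021,0,0,0],[0.75,0,0,0,0,0,0]]])

```text
time_s: 5.28
position: [545.4, 209.2, 145.0]
orientation: [-0.03, 0.966, 0.008, 0.258]
contact_force: [-0.1, 0.1, 0.0]
grip_width: 63.7
grasp_force: 0.0
```

Run:
```python
from h import *
np.set_printoptions(precision=1,suppress=True)
Y=3.5;S=slope(Y);n=-S.as_matrix()[:,2]
g=np.array([594,208.5,63])+16*n
print(manip.get_state()['contact_force'])
go(g,S)
a=shot('scene');b=shot('top')
for p in (a,b): print([(np.array(d['point']),d['p']) for d in manip.pinpoint('slide_box',p)[:3]])
A=cv2.resize(a['img'][100:250,230:430],(800,600),interpolation=cv2.INTER_CUBIC)
cv2.imwrite('pics/s3.png',A[...,::-1])
```

```text
[-0.1  0.1  0. ]
turn [-0. -0.  0.] deg 0.1 shift [-0.  -0.   0.1] pos [545.4 209.2 145. ]
[(array([594. , 210.8,  61.5]), 0.89), (array([802. , 261.2,  -4.1]), 0.59)]
[(array([796.3, 258.5,   1.8]), 0.71)]
```

View pics/s3.png

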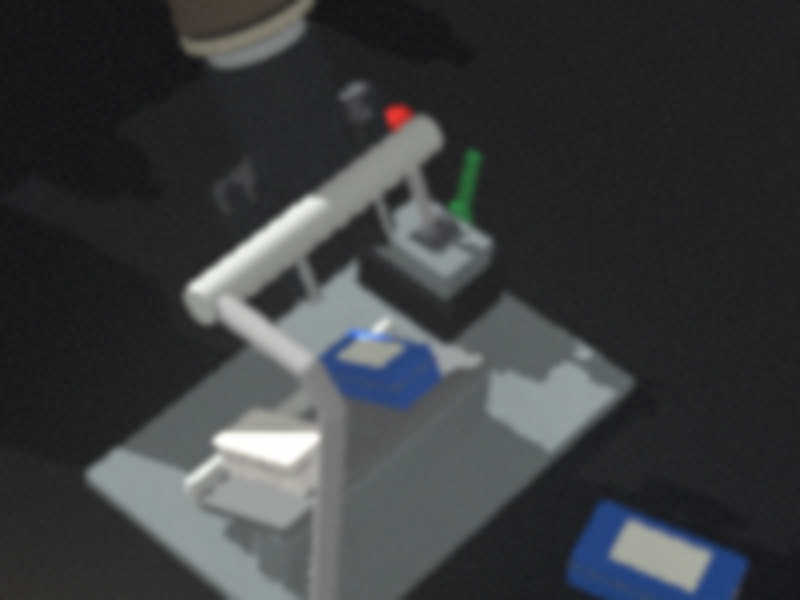

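The crop shows the small blue box at (380,365), unobstructed under the bar. The open fingers are at (235,185) and (355,100), still above it. I'll go down along the tool axis.

>>> move_arm(plan=[[[0.75,0,-0.0004,0.016,0,0,0],[0.75,0,-0.0004,0.016,0,0,0],[0.75,0,-0.0004,0.016,0,0,0],[0.75,0,-0.0004,0.016,0,0,0],[0.75,0,-0.0004,0.009,0,0,0],[0.75,0,0,0.006,0,0,0],[0.75,0,0,0,0,0,0]]])

```text
time_s: 6.35
position: [584.7, 209.0, 78.0]
orientation: [-0.03, 0.965, 0.008, 0.259]
contact_force: [-0.3, -0.2, 0.1]
grip_width: 64.3
grasp_force: 0.0
```

>>> move_arm(plan=[[[0.75,0,0,0.002,0,0,0],[0.2,0,0,0,0,0,0],[0.2,0,0,0,0,0,0],[0.2,0,0,0,0,0,0],[0.2,0,0,0,0,0,0],[0.2,0,0,0,0,0,0]]], grip_force=35)

```text
time_s: 7.1
position: [585.7, 208.9, 76.3]
orientation: [-0.03, 0.965, 0.008, 0.259]
contact_force: [-3.2, -0.7, 5.6]
grip_width: 39.3
grasp_force: 35.0
```

>>> move_arm(plan=[[[0.2,0,0,-0.006,0,0,0],[0.2,0,0,-0.012,0,0,0],[0.2,0,0,-0.02,0,0,0],[0.2,0,0,-0.03,0,0,0],[0.2,0,0,-0.03,0,0,0],[0.2,0,0,-0.03,0,0,0],[0.2,0,0,-0.03,0,0,0],[0.2,0.02,0,-0.02,0,0,0],[0.2,0.02,0,-0.01,0,0,0],[0.2,0,0,0,0,0,0]]])

```text
time_s: 8.35
position: [456.1, 200.6, 218.6]
orientation: [-0.03, 0.965, 0.008, 0.259]
contact_force: [0.3, -0.1, -1.5]
grip_width: 39.5
grasp_force: 35.6
```

Run:
```python
from h import *
np.set_printoptions(precision=1,suppress=True)
s=manip.get_state();print(s['grip_width'],s['grasp_force'],s['contact_force'])
t=shot('top');sc=shot('scene');a=np.radians(3.6);C=np.array([np.cos(a),np.sin(a)])
for p in(t,sc):
  W=cloud(p);ok=~np.isnan(W[...,0]);L=(W[...,:2]-[622.5,-233.5])@C;N=(W[...,:2]-[622.5,-233.5])@[-C[1],C[0]]
  def f(m,l): print(l,m.sum(),np.percentile(L[m],[1,5,50,95,99]),np.percentile(N[m],[1,50,99]))
  f(ok&(W[...,2]>66)&(W[...,2]<80)&(L<-80)&(L>-135)&(abs(N)<120),'front top')
  f(ok&(W[...,2]>82)&(W[...,2]<90)&(abs(N)<125)&(L>-20),'cab top')
  f(ok&(W[...,2]>16)&(W[...,2]<28)&(abs(N)<100)&(abs(L)<130),'floor')
T=np.array([622.5,-233.5,0]);T[:2]+=-43*C
print(T)
go([T[0]-80,T[1],200],down(3.6))
```

```text
39.47281607984675 35.62409698963165 [ 0.3 -0.1 -1.5]
front top 449 [-121.7 -121.1 -113.5 -103.8  -99.3] [-102.3    2.2  106.4]
cab top 5421 [ 27.   35.  131.4 239.5 248. ] [-106.8   -2.4  109.6]
floor 2532 [-100.   -94.8  -36.7   21.9   27.1] [-86.9  -1.5  83.6]
front top 602 [-121.3 -119.5 -110.5 -104.1  -99.1] [-105.7  -10.2  102. ]
cab top 8714 [ 28.7  38.3 153.4 242.8 249.9] [-109.7  -16.7  106.4]
floor 2547 [-101.3  -98.3  -53.1  -10.1   -6.3] [-90.3  -2.2  87.9]
[ 579.6 -236.2    0. ]
turn [ 0.   0.5 -0. ] deg 30.0 shift [-0.  -0.4  0. ] pos [457.7 201.  218.8]
```

>>> move_arm(plan=[[[0.2,0,0,0,0,0.131,0],[0.2,0,0,0,0,0.131,0],[0.2,0,0,0,0,0.131,0],[0.2,0,0,0,0,0.131,0],[0.2,-0.0011,-0.0313,0.0027,0,0,0],[0.2,-0.0011,-0.0313,0.0027,0,0,0],[0.2,-0.0011,-0.0313,0.0027,0,0,0],[0.2,-0.0011,-0.0313,0.0027,0,0,0],[0.2,-0.0011,-0.0313,0.0027,0,0,0],[0.2,-0.0011,-0.0313,0.0027,0,0,0],[0.2,-0.0011,-0.0313,0.0027,0,0,0],[0.2,-0.0011,-0.0313,0.0027,0,0,0],[0.2,-0.0011,-0.0313,0.0027,0,0,0],[0.2,-0.0011,-0.0313,0.0027,0,0,0],[0.2,-0.0011,-0.0313,0.0027,0,0,0],[0.2,-0.0011,-0.0313,0.0027,0,0,0],[0.2,-0.0011,-0.0313,0.0027,0,0,0],[0.2,-0.0011,-0.0313,0.0027,0,0,0],[0.2,0,0,0,0,0,0]]])

```text
time_s: 10.82
position: [499.6, -242.0, 183.4]
orientation: [-0.026, 1.0, -0.004, 0.018]
contact_force: [-0.5, 0.0, -0.7]
grip_width: 39.2
grasp_force: 35.7
```

Run:
```python
from h import *
s=manip.get_state();print(s['grip_width'],s['joint_positions'])
go([584.6,-235.9,120],down(3.6))
t=shot('top');W=cloud(t)
h=cv2.cvtColor(t['img'],cv2.COLOR_RGB2HSV).astype(int)
m=(h[...,0]>100)&(h[...,0]<130)&(h[...,1]>120)&(W[...,2]>100);P=W[m];print(m.sum(),P.mean(0),P.min(0),P.max(0))
```

```text
39.15634879141665 [ 0.25157043  0.36369626  0.14144768  1.8620031  -0.07412502  0.88527501
  2.05137835]
turn [-0.0085  0.0349 -0.0112] deg 2.2 shift [-0.0853  0.0008  0.0634] pos [ 499.6 -242.   183.4]
214 [ 498.37896603 -227.07123718  211.23968091] [ 453.20228547 -257.93947111  166.87401613] [ 533.88761146 -197.58651096  327.54530851]
```

>>> move_arm(plan=[[[0.2,0,0,0,-0.0085,0.035,-0.011],[0.2,-0.021,0.0002,0,0,0,0],[0.2,-0.021,0.0002,0,0,0,0],[0.2,-0.021,0.0002,0,0,0,0],[0.2,-0.022,0.0002,0,0,0,0],[0.2,0,0,0.021,0,0,0],[0.2,0,0,0.021,0,0,0],[0.2,0,0,0.021,0,0,0],[0.2,0,0,0,0,0,0]]])

```text
time_s: 12.0
position: [583.6, -230.2, 119.4]
orientation: [-0.034, 0.999, 0.002, -0.001]
contact_force: [-0.0, -0.3, -0.5]
grip_width: 39.7
grasp_force: 35.7
```

Run:
```python
from h import *
go([584.6,-235.9,50],down(3.6))
t=shot('top');s=shot('scene')
A=np.hstack([cv2.resize(p['img'][r:r+120,c:c+120],(400,400),interpolation=cv2.INTER_CUBIC) for p,r,c in((t,150,300),(s,220,130))])
cv2.imwrite('pics/s4.png',A[...,::-1])
```

```text
turn [ 0.0033 -0.0027  0.0058] deg 0.4 shift [-0.0006 -0.0058  0.0694] pos [ 583.6 -230.2  119.4]
```

View pics/s4.png

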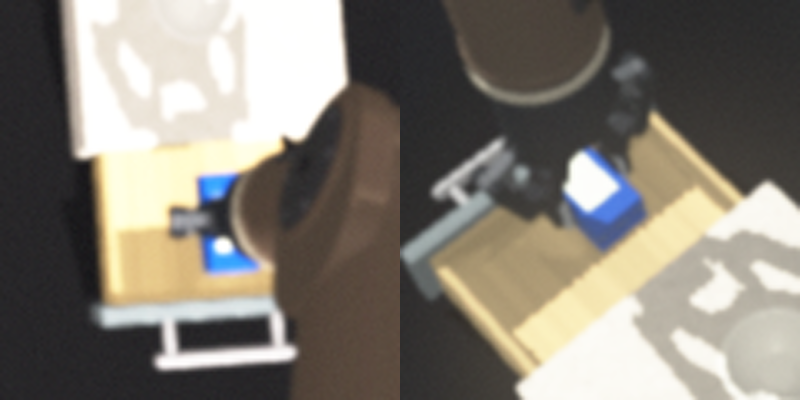

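The left panel (top view) shows the held box at (230,220), between the front panel and the cabinet. The right panel shows it level over the drawer, so I'll lower it.

>>> move_arm(plan=[[[0.2,-0.0006,-0.003,0.015,0,0,0],[0.2,0,-0.003,0.015,0,0,0],[0.2,0,0,0.015,0,0,0],[0.2,0,0,0.015,0,0,0],[0.2,0,0,0.008,0,0,0],[0.2,0,0,0.006,0,0,0],[0.2,0,0,0.003,0,0,0],[0.2,0,0,0,0,0,0],[0.2,0,0,0,0,0,0]]])

```text
time_s: 13.22
position: [585.7, -237.6, 44.5]
orientation: [-0.034, 0.999, 0.001, 0.001]
contact_force: [-0.8, -0.0, -0.4]
grip_width: 39.4
grasp_force: 35.7
```

>>> move_arm(plan=[[[0.2,0,0,0.0015,0,0,0],[0.2,0,0,0.0015,0,0,0],[0.2,0,0,0.0015,0,0,0],[0.2,0,0,0,0,0,0]]])

```text
time_s: 13.72
position: [585.4, -237.5, 39.5]
orientation: [-0.034, 0.999, 0.001, 0.0]
contact_force: [-0.4, -0.3, -0.7]
grip_width: 39.4
grasp_force: 35.6
```

>>> move_arm(plan=[[[0.2,0,0,0.001,0,0,0],[0.2,0,0,0.001,0,0,0],[0.2,0,0,0,0,0,0]]])

```text
time_s: 14.1
position: [587.1, -237.4, 39.3]
orientation: [-0.034, 0.999, 0.001, 0.002]
contact_force: [0.2, 0.9, 12.0]
grip_width: 39.5
grasp_force: 36.9
```

Contact at 12 N, so I'll back off slightly, open gently and lift.

>>> move_arm(plan=[[[0.2,0,0,-0.001,0,0,0],[0.6,0,0,0,0,0,0],[0.75,0,0,0,0,0,0],[0.75,0,0,0,0,0,0],[0.75,0,0,-0.01,0,0,0],[0.75,0,0,-0.02,0,0,0],[0.75,0,0,-0.03,0,0,0],[0.75,0,0,-0.03,0,0,0],[0.75,0,0,-0.03,0,0,0],[0.75,0.03,0,0,0,0,0],[0.3,0.04,0,0,0,0,0],[0,0.04,0,0,0,0,0],[0,0.04,0,0,0,0,0],[0,0.03,0,0,0,0,0],[0,0,0,0,0,0,0]]])

```text
time_s: 15.98
position: [403.6, -250.2, 159.2]
orientation: [-0.032, 0.999, 0.001, 0.0]
contact_force: [1.5, -0.1, 0.1]
grip_width: -0.3
grasp_force: 0.0
```

Run:
```python
from h import *
np.set_printoptions(precision=1,suppress=True)
t=shot('top');s=shot('scene')
for p in (t,s):
  for q in ['slide_box','cabinet_drawer0_handle']: print(q,[(np.array(d['point']),round(d['p'],2)) for d in manip.pinpoint(q,p)[:3]])
A=np.hstack([cv2.resize(p['img'][r:r+120,c:c+120],(400,400),interpolation=cv2.INTER_CUBIC) for p,r,c in((t,150,300),(s,220,130))])
cv2.imwrite('pics/s5.png',A[...,::-1])
np.set_printoptions(precision=4)
go([435,-248,44],down(3.6))
```

```text
slide_box [(array([801.4, 258.9,   0.9]), 0.83), (array([ 584.9, -236.6,   23.6]), 0.56), (array([481.7, 319. , 151.2]), 0.49)]
cabinet_drawer0_handle [(array([598.4, 113.2,  65.4]), 0.64), (array([ 469.1, -243.2,   46.8]), 0.56)]
slide_box [(array([ 584.8, -234.6,   23.6]), 0.81), (array([801.1, 263.3,  -0.7]), 0.73), (array([526. , 321.2,  70. ]), 0.61)]
cabinet_drawer0_handle [(array([ 466.9, -244.8,   47.2]), 0.71), (array([ 754.8, -226.7,   -0.1]), 0.19)]
turn [0.0014 0.0009 0.0052] deg 0.3 shift [-0.0283 -0.0001  0.1145] pos [ 406.7 -249.6  158.5]
```

View pics/s5.png

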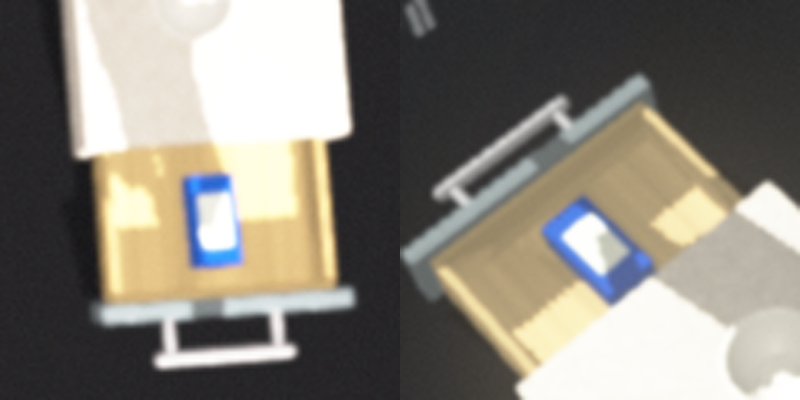

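The box lies flat in the drawer with its label up, at (212,220) left panel and (600,250) right. Next I'll push the drawer shut from in front of the handle.

>>> move_arm(plan=[[[0,0,0,0.03,0,0,0],[0,0,0,0.03,0,0,0],[0,0,0,0.03,0,0,0],[0,0,0,0.024,0,0,0],[0,-0.015,0,0,0,0,0],[0,-0.015,0,0,0,0,0],[0,-0.008,0,0,0,0,0],[0,-0.008,0,0,0,0,0],[0,-0.01,0,0,0,0,0],[0,-0.01,0,0,0,0,0],[0,-0.01,0,0,0,0,0],[0,-0.01,0,0,0,0,0],[0,-0.01,0,0,0,0,0],[0,-0.01,0,0,0,0,0],[0,-0.01,0,0,0,0,0],[0,-0.01,0,0,0,0,0],[0,-0.01,0,0,0,0,0],[0,-0.01,0,0,0,0,0],[0,-0.006,0,0,0,0,0],[0,0,0,0,0,0,0]]])

```text
time_s: 18.77
position: [558.3, -239.0, 44.5]
orientation: [-0.034, 0.999, 0.001, 0.001]
contact_force: [-0.5, 0.2, -0.2]
grip_width: -0.2
grasp_force: 0.0
```

>>> move_arm(plan=[[[0,-0.006,0,0,0,0,0],[0,-0.006,0,0,0,0,0],[0,-0.004,0,0,0,0,0],[0,-0.003,0,0,0,0,0],[0,0,0,0,0,0,0]]])

```text
time_s: 19.4
position: [576.9, -238.0, 44.6]
orientation: [-0.034, 0.999, 0.001, 0.0]
contact_force: [-0.7, -0.6, 0.5]
grip_width: -0.0
grasp_force: 0.0
```

Run:
```python
from h import *
np.set_printoptions(precision=1,suppress=True)
for p in (shot('top'),shot('scene')):
  for q in ['cabinet_drawer0_handle','cabinet']: print(q,[(np.array(d['point']),round(d['p'],2)) for d in manip.pinpoint(q,p)[:2]])
```

```text
cabinet_drawer0_handle [(array([ 592.9, -237.3,   44.4]), 0.78)]
cabinet [(array([ 754.9, -225.6,   -0.2]), 0.56)]
cabinet_drawer0_handle [(array([ 593.2, -237.7,   48.2]), 0.96)]
cabinet [(array([ 756.6, -226.3,    1.3]), 0.89)]
```

>>> move_arm(plan=[[[0,-0.003,0,0,0,0,0],[0,-0.003,0,0,0,0,0],[0,0,0,0,0,0,0]]])

```text
time_s: 20.08
position: [582.9, -237.6, 44.5]
orientation: [-0.034, 0.999, 0.001, 0.0]
contact_force: [-0.1, 0.3, -0.6]
grip_width: 0.3
grasp_force: 0.0
```

>>> move_arm(plan=[[[0,-0.003,0,0,0,0,0],[0,-0.003,0,0,0,0,0],[0,0,0,0,0,0,0]]])

```text
time_s: 20.45
position: [583.4, -237.8, 44.0]
orientation: [-0.033, 0.999, 0.002, -0.004]
contact_force: [-17.2, -0.1, 12.5]
grip_width: -0.2
grasp_force: 8.4
```

Now against the stop. I'll back off, lift and go to the dimmer.

>>> move_arm(plan=[[[0,0.004,0,0,0,0,0],[0,0.015,0,0,0,0,0],[0,0.03,0,0,0,0,0],[0,0.03,0,-0.01,0,0,0],[0,0.03,0,-0.03,0,0,0],[0,0.03,0,-0.04,0,0,0],[0,0,0,-0.04,0,0,0],[0,0,0,-0.04,0,0,0],[0,0,0,0,0,0,0]]])

```text
time_s: 21.58
position: [451.1, -247.7, 207.6]
orientation: [-0.034, 0.999, -0.0, 0.003]
contact_force: [0.1, -0.3, -0.0]
grip_width: 0.0
grasp_force: 0.0
```

Run:
```python
from h import *
np.set_printoptions(precision=1,suppress=True)
t=shot('top');s=shot('scene')
for p in (t,s):
  for q in ['cabinet_drawer0_handle','dimmer_tip','dimmer_hinge','pointer_tip','bowl','spare_box']: print(q,[(np.array(d['point']),round(d['p'],2)) for d in manip.pinpoint(q,p)[:2]])
np.set_printoptions(precision=4)
go([415,316,215],down(3.6))
```

```text
cabinet_drawer0_handle [(array([ 600.4, -234.7,   46.1]), 0.89)]
dimmer_tip [(array([482.2, 315.3, 153. ]), 0.68)]
dimmer_hinge [(array([521.9, 322.4,  68.9]), 0.82)]
pointer_tip [(array([527.2, 352.7, 137.8]), 0.36), (array([521.7, 319.8,  70.9]), 0.21)]
bowl [(array([598.4, 113.4,  63.1]), 0.74), (array([ 762.8, -207.2,   83.9]), 0.58)]
spare_box [(array([598.6, 113.3,  63.4]), 0.51)]
cabinet_drawer0_handle [(array([ 597.5, -238.2,   46.3]), 0.79)]
dimmer_tip [(array([481.8, 319.3, 156. ]), 0.68)]
dimmer_hinge [(array([521.6, 319.7,  72.2]), 0.96)]
pointer_tip [(array([527.5, 354.1, 135.7]), 0.4)]
bowl [(array([ 764.2, -206.9,   84.1]), 0.93), (array([587.6, 144.9, 261. ]), 0.67)]
spare_box [(array([599.2, 109.3,  61.9]), 0.72)]
turn [0.0016 0.0003 0.0044] deg 0.3 shift [-0.0007  0.5639 -0.0106] pos [ 449.7 -246.9  204.4]
```

>>> move_arm(plan=[[[0,0,0.0352,-0.001,0,0,0],[0,0,0.0352,-0.001,0,0,0],[0,0,0.0352,-0.001,0,0,0],[0,0,0.0352,-0.001,0,0,0],[0,0,0.0352,-0.001,0,0,0],[0,0,0.0352,-0.001,0,0,0],[0,0,0.0352,-0.001,0,0,0],[0,0,0.0352,-0.001,0,0,0],[0,0,0.0352,-0.001,0,0,0],[0,0,0.0352,0,0,0,0],[0,0,0.0352,0,0,0,0],[0,0,0.0352,0,0,0,0],[0,0,0.0352,0,0,0,0],[0,0,0.0352,0,0,0,0],[0,0,0.0352,0,0,0,0],[0,0,0.0352,0,0,0,0],[0,0,0,0,0,0,0],[0,0,0,0,0,0,0]]])

```text
time_s: 24.52
position: [411.9, 314.4, 214.2]
orientation: [-0.034, 0.999, 0.0, 0.0]
contact_force: [0.9, -1.0, 0.1]
grip_width: 0.2
grasp_force: 0.0
```

Run:
```python
from h import *
go([425,315,158],down(3.6))
```

```text
turn [0.0009 0.0002 0.0043] deg 0.3 shift [-0.0131 -0.0002  0.0562] pos [411.9 314.4 214.2]
```

>>> move_arm(plan=[[[0,0,0,0.028,0,0,0],[0,0,0,0.028,0,0,0],[0,-0.015,0,0,0,0,0],[0,-0.015,0,0,0,0,0],[0,-0.007,0,0,0,0,0],[0,-0.007,0,0,0,0,0],[0,-0.007,0,0,0,0,0],[0,-0.007,0,0,0,0,0],[0,-0.007,0,0,0,0,0],[0,-0.007,0,0,0,0,0],[0,-0.004,0,0,0,0,0],[0,-0.002,0,0,0,0,0],[0,0,0,0,0,0,0]]])

```text
time_s: 26.15
position: [489.8, 320.3, 158.3]
orientation: [-0.034, 0.999, 0.001, 0.0]
contact_force: [0.1, -0.6, -0.7]
grip_width: 0.3
grasp_force: 0.0
```

```bash
cat > ang.py <<'E'
from h import *
np.set_printoptions(precision=3,suppress=True)
a=np.radians(3.5);X=np.array([np.cos(a),np.sin(a),0])
def ang(P,Q): d=P-Q; return 0.7+np.arctan2(d@X,d[2])
for n in('top','scene'):
  p=shot(n);W=cloud(p);h=cv2.cvtColor(p['img'],cv2.COLOR_RGB2HSV).astype(int)
  g={q:[np.array(d['point']) for d in manip.pinpoint(q,p)[:1]] for q in('dimmer_tip','dimmer_hinge','pointer_tip')}
  print(n,g)
  box=np.all((W>[420,280,70])&(W<[600,400,185]),-1)
  G=W[box&(h[...,0]>45)&(h[...,0]<80)&(h[...,1]>120)]
  Rd=W[box&((h[...,0]<8)|(h[...,0]>172))&(h[...,1]>150)]
  _,S,V=np.linalg.svd(G-G.mean(0));v=V[0]*np.sign(V[0][2]);print('pointer line',len(G),0.7+np.arctan2(v@X,v[2]))
  if len(Rd)>5:
    # sphere centre, known radius 13
    from scipy.optimize import least_squares
    c=least_squares(lambda c:np.linalg.norm(Rd-c,axis=1)-13,Rd.mean(0)-[0,0,10],loss='soft_l1').x
    H=np.array([523,321,72.]);print('knob',len(Rd),c,'lever',ang(c,H),np.linalg.norm((c-H)[[0,2]]))
print(manip.get_state()['position'])
E
python3 ang.py
```

```text
top {'dimmer_tip': [array([514. , 320.2, 163.4])], 'dimmer_hinge': [array([520. , 321.6,  71.4])], 'pointer_tip': [array([525.6, 354. , 138.3])]}
pointer line 23 0.6713892770991401
knob 55 [511.654 323.999 163.876] lever 0.5793161837201373 92.57417378638141
scene {'dimmer_tip': [array([523.6, 318.2,  72.3])], 'dimmer_hinge': [array([522.4, 320.1,  71.6])], 'pointer_tip': [array([525.2, 350. , 137.2])]}
pointer line 51 0.7768079445777125
knob 9 [514.085 319.07  164.787] lever 0.6031377463325279 93.2140914135437
[489.698 320.35  158.448]
```

>>> move_arm(plan=[[[0,-0.004,0,0,0,0,0],[0,-0.004,0,0,0,0,0],[0,-0.003,0,0,0,0,0],[0,-0.002,0,0,0,0,0],[0,-0.001,0,0,0,0,0],[0,0,0,0,0,0,0],[0,0.02,0,0,0,0,0],[0,0.03,0,0,0,0,0],[0,0.03,0,0,0,0,0],[0,0,0,0,0,0,0]]])

```text
time_s: 27.8
position: [421.8, 316.1, 158.5]
orientation: [-0.035, 0.999, 0.001, -0.0]
contact_force: [0.5, 0.7, -0.5]
grip_width: -0.2
grasp_force: 0.0
```

```bash
python3 ang.py
python3 - <<'E'
from h import *
t=shot('top');s=shot('scene')
A=np.hstack([cv2.resize(p['img'][r:r+60,c:c+40],(400,600),interpolation=cv2.INTER_CUBIC) for p,r,c in((t,215,140),(s,115,325))])
cv2.imwrite('pics/s6.png',A[...,::-1])
E
```

```text
top {'dimmer_tip': [], 'dimmer_hinge': [array([525.3, 316.2,  70.2])], 'pointer_tip': []}
pointer line 10 0.6965108492467638
knob 85 [525.931 324.661 164.094] lever 0.7341749621747933 92.1410098525863
scene {'dimmer_tip': [array([527.3, 326.3, 164. ])], 'dimmer_hinge': [array([ 598.3, -237.2,   48.2])], 'pointer_tip': [array([525.8, 352. , 135.3])]}
pointer line 46 0.8070532363022073
knob 45 [526.69  322.328 162.436] lever 0.7416024678560285 90.51107243218779
[424.431 315.833 158.256]
```

View pics/s6.png

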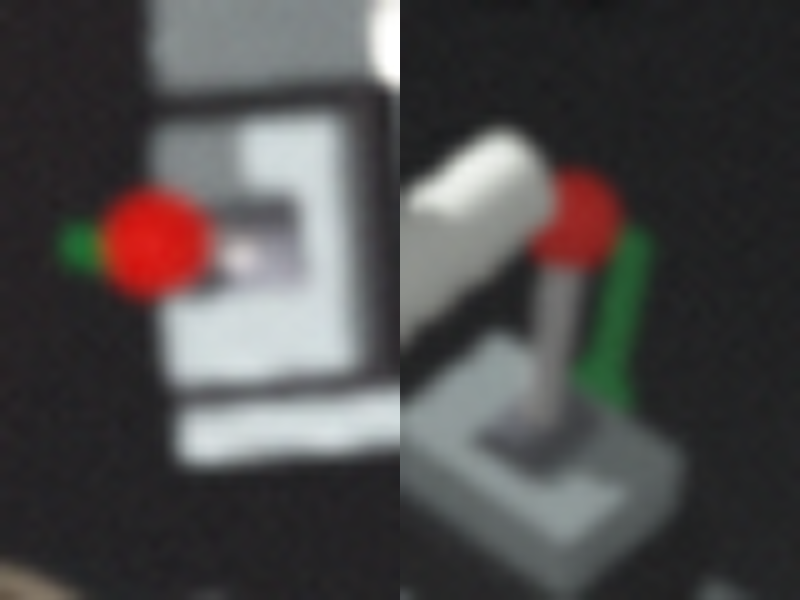

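The crop shows the knob at (577,220) with its shaft reaching down to (547,405). The green pointer runs from (635,235) to (605,390), and the lever leans slightly less. I'll turn these image directions into angles.

```bash
cat > im.py <<'E'
from h import *
a=np.radians(3.5);X=np.array([np.cos(a),np.sin(a),0]);Yv=np.array([-X[1],X[0],0]);H=np.array([522.5,321,72.])
def run():
  p=shot('scene');K=np.array([[p['fx'],0,p['cx']],[0,p['fy'],p['cy']],[0,0,1.]])
  def pr(P): return cv2.projectPoints(np.array(P,float),p['rvec'],p['tvec'],K,None)[0][:,0]
  r,c,k=115,325,10;C=cv2.resize(p['img'][r:r+60,c:c+40],None,fx=k,fy=k,interpolation=cv2.INTER_CUBIC)
  h=cv2.cvtColor(C,cv2.COLOR_RGB2HSV).astype(int)
  def topx(m): v,u=np.nonzero(m);return np.stack([(u+.5)/k-.5+c,(v+.5)/k-.5+r],1)
  G=topx((h[...,0]>45)&(h[...,0]<80)&(h[...,1]>110)&(np.indices(h.shape[:2])[0]<370))
  rd=((h[...,0]<8)|(h[...,0]>172))&(h[...,1]>130)
  B=topx(rd);(b,br)=cv2.minEnclosingCircle(B[:,None].astype(np.float32));b=np.array(b)
  # shaft: lit grey rows between ball and block
  rows=[];br0=int((b[1]-r)*k)
  for y in range(br0+75,br0+150,5):
    g=C[y].astype(int); x0=int((b[0]-c)*k)
    seg=np.arange(x0-80,x0+25); L=g[seg].mean(1); gr=(g[seg,1]-g[seg,0])<12
    th=(L.max()+L.min())/2 if L.max()>L.min() else 0
    s=seg[(L>85)&gr]
    if len(s)>10: rows.append([(s.mean()+.5)/k-.5+c,(y+.5)/k-.5+r,len(s)])
  rows=np.array(rows)
  # pointer axis: row-wise mid line
  ys=np.unique(G[:,1]);mid=np.array([[G[G[:,1]==y,0].mean(),y] for y in ys]);n=len(mid);mid=mid[n//5:-n//8]
  sp=np.polyfit(mid[:,1],mid[:,0],1)[0]
  sl=np.polyfit(rows[:,1],rows[:,0],1)[0];slb=np.polyfit(np.r_[rows[:,1],b[1]],np.r_[rows[:,0],b[0]],1)[0]
  def slope_of(t,off,l0,l1):
    d=np.sin(t-.7)*X+np.array([0,0,np.cos(t-.7)]);q=pr([H+off*Yv+l0*d,H+off*Yv+l1*d]);return (q[1]-q[0])[0]/(q[1]-q[0])[1]
  ts=np.linspace(.3,1.3,201)
  fp=[slope_of(t,29,15,62) for t in ts];fl=[slope_of(t,0,25,88) for t in ts]
  inv=lambda f,s: ts[np.argmin(abs(np.array(f)-s))]
  kn=[np.linalg.norm(pr([H+90*(np.sin(t-.7)*X+np.array([0,0,np.cos(t-.7)]))])[0]-b) for t in ts]
  tp=[pr([H+29*Yv+64*(np.sin(t-.7)*X+np.array([0,0,np.cos(t-.7)]))])[0] for t in (.7,.8)]
  print('pointer',inv(fp,sp),'shaft',inv(fl,sl),'shaft+ball',inv(fl,slb),'knob px',ts[np.argmin(kn)],min(kn),'slopes',sp,sl,slb,'w',rows[:,2])
  print('ball',b,br,'pred tips',tp,'pointer top row',ys[0],mid[0])
run()
E
python3 im.py
```

```text
pointer 0.81 shaft 1.01 shaft+ball 0.905 knob px 0.76 1.183790249906967 slopes -0.255826445047891 -0.5829841966026124 -0.3876043600088248 w [36. 37. 36. 35. 36. 36. 35. 35. 34. 54. 76. 82. 81. 80. 76.]
ball [341.67687988 136.54101562] 5.401060581207275 pred tips [array([345.84023781, 138.09455529]), array([347.57195236, 139.3202463 ])] pointer top row 137.75 [347.95 140.45]
```

```bash
sed -i 's/  rows=np.array(rows)/  rows=np.array(rows);rows=rows[rows[:,2]<45]/' im.py; python3 im.py; python3 im.py|head -1
```

```text
pointer 0.81 shaft 0.71 shaft+ball 0.755 knob px 0.76 1.2380422858679423 slopes -0.25332521615831827 -0.10999999999998596 -0.16418777438772394 w [36. 37. 36. 36. 36. 36. 35. 35. 34.]
ball [341.71347046 136.5       ] 5.387398719787598 pred tips [array([345.84023781, 138.09455529]), array([347.57195236, 139.3202463 ])] pointer top row 137.85 [347.9  140.55]
pointer 0.8049999999999999 shaft 0.7050000000000001 shaft+ball 0.755 knob px 0.76 1.237305585633507 slopes -0.24784399152516728 -0.10833333333332887 -0.16630537024270983 w [36. 36. 36. 36. 35. 36. 35. 35. 35.]
```

The lever reads about 0.75 and the pointer about 0.795, so I'll push 4 mm further than before.

>>> move_arm(plan=[[[0,-0.03,0,0,0,0,0],[0,-0.03,0,0,0,0,0],[0,-0.014,0,0,0,0,0],[0,-0.004,0,0,0,0,0],[0,-0.003,0,0,0,0,0],[0,-0.002,0,0,0,0,0],[0,-0.001,0,0,0,0,0],[0,0,0,0,0,0,0],[0,0.02,0,0,0,0,0],[0,0.03,0,0,0,0,0],[0,0.03,0,0,0,0,0],[0,0,0,0,0,0,0]]])

```text
time_s: 29.95
position: [425.7, 316.4, 158.6]
orientation: [-0.035, 0.999, 0.001, -0.0]
contact_force: [0.4, 0.4, -0.5]
grip_width: 0.3
grasp_force: 0.0
```

```bash
python3 im.py; python3 im.py|head -1; python3 ang.py
python3 - <<'E'
from h import *
t=shot('top');s=shot('scene')
A=np.hstack([cv2.resize(p['img'][r:r+60,c:c+40],(400,600),interpolation=cv2.INTER_CUBIC) for p,r,c in((t,215,140),(s,115,325))])
cv2.imwrite('pics/s7.png',A[...,::-1])
E
```

```text
pointer 0.8200000000000001 shaft 0.6950000000000001 shaft+ball 0.8049999999999999 knob px 0.8 1.1636347234535775 slopes -0.26981520522725805 -0.09523809523804469 -0.230149124968502 w [43. 42. 42. 40. 38. 36. 33. 32.]
ball [342.74487305 137.35507202] 5.484856128692627 pred tips [array([345.84023781, 138.09455529]), array([347.57195236, 139.3202463 ])] pointer top row 138.85 [347.85 141.35]
pointer 0.835 shaft 0.685 shaft+ball 0.7949999999999999 knob px 0.8 1.1651706598491518 slopes -0.2894218852518796 -0.08214285714285212 -0.22192837931312365 w [43. 42. 42. 39. 38. 36. 34. 33.]
top {'dimmer_tip': [array([528.3, 320.2, 162.3])], 'dimmer_hinge': [array([521.5, 321.8,  71.6])], 'pointer_tip': [array([529.5, 354.3, 137.1])]}
pointer line 13 0.854183765875012
knob 78 [528.717 325.206 163.781] lever 0.7648760183647755 91.95870143385115
scene {'dimmer_tip': [array([530.9, 325.2, 163. ])], 'dimmer_hinge': [array([524.9, 320.2,  69.6])], 'pointer_tip': [array([530.1, 350.2, 138. ])]}
pointer line 41 0.8256483749256969
knob 53 [530.616 322.289 162.685] lever 0.7844915164261798 91.00423470298892
[428.148 316.118 158.264]
```

View pics/s7.png

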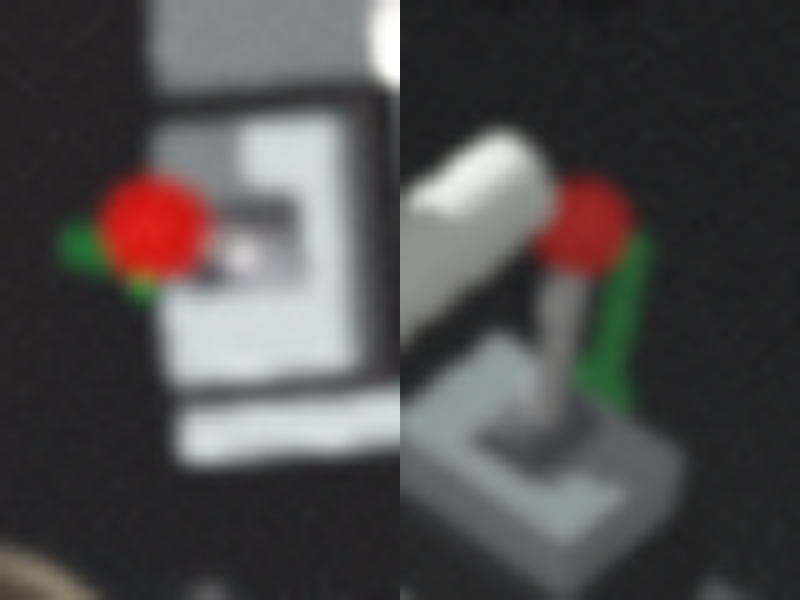

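The lever now appears parallel to the pointer: knob at (585,225), shaft down to (548,400), pointer from (637,240) to (605,390). As a check, I'll measure the pointer in the early frames, where nothing covers it.

Run:
```python
from h import *
a=np.radians(3.5)
p=shot('scene');K=np.array([[p['fx'],0,p['cx']],[0,p['fy'],p['cy']],[0,0,1.]])
pr=lambda P:cv2.projectPoints(np.array(P,float),p['rvec'],p['tvec'],K,None)[0][:,0]
ts=np.linspace(.5,1.1,121);k=10;r,c=115,325
for yaw in (2.5,3.5,4.5):
  a=np.radians(yaw);X=np.array([np.cos(a),np.sin(a),0]);Yv=np.array([-X[1],X[0],0]);H=np.array([522.5,321,72.])
  pt=lambda t,o,l:H+o*Yv+l*(np.sin(t-.7)*X+np.array([0,0,np.cos(t-.7)]))
  for f in ('s1.png','s2.png'):
    im=cv2.imread('pics/'+f)[r:r+60,c:c+40]
    C=cv2.resize(im,None,fx=k,fy=k,interpolation=cv2.INTER_CUBIC).astype(int)
    g=(C[...,1]-np.maximum(C[...,0],C[...,2])).clip(0)
    ys=[y for y in range(600) if g[y].max()>25];ys=np.array(ys[len(ys)//8:int(len(ys)*.68)])
    mid=np.array([(g[y]*np.arange(400)).sum()/g[y].sum() for y in ys])
    s=np.polyfit(ys,mid,1)[0]
    fp=[];
    for t in ts: q=pr([pt(t,29,20),pt(t,29,60)]);d=q[1]-q[0];fp.append(d[0]/d[1])
    al=np.nonzero(g.max(1)>25)[0];tip=np.array([mid[0]/k-.5+c+.05,al[0]/k-.5+r])
    print(yaw,f,'pointer',ts[np.argmin(abs(np.array(fp)-s))],s,'rows',al[0],al[-1])
  b=np.array([342.74,137.35]);print('   knob resid',[ (b-pr([pt(t,0,90)])[0]).round(2) for t in (.75,.8,.85)])
```

```text
2.5 s1.png pointer 0.575 0.01659810849177445 rows 225 402
2.5 s2.png pointer 0.555 0.03572813818170717 rows 226 402
   knob resid [array([ 1.96, -0.03]), array([ 0.75, -0.95]), array([-0.46, -1.94])]
3.5 s1.png pointer 0.5800000000000001 0.01659810849177445 rows 225 402
3.5 s2.png pointer 0.56 0.03572813818170717 rows 226 402
   knob resid [array([ 1.94, -0.01]), array([ 0.71, -0.93]), array([-0.52, -1.9 ])]
4.5 s1.png pointer 0.5800000000000001 0.01659810849177445 rows 225 402
4.5 s2.png pointer 0.56 0.03572813818170717 rows 226 402
   knob resid [array([1.92, 0.  ]), array([ 0.67, -0.9 ]), array([-0.58, -1.85])]
```

Run:
```python
from h import *
p=shot('scene');K=np.array([[p['fx'],0,p['cx']],[0,p['fy'],p['cy']],[0,0,1.]])
pr=lambda P:cv2.projectPoints(np.array(P,float),p['rvec'],p['tvec'],K,None)[0][:,0]
ts=np.linspace(.5,1.1,121);k=10;r,c=115,325
a=np.radians(3.5);X=np.array([np.cos(a),np.sin(a),0]);Yv=np.array([-X[1],X[0],0]);H=np.array([522.5,321,72.])
pt=lambda t,o,l:H+o*Yv+l*(np.sin(t-.7)*X+np.array([0,0,np.cos(t-.7)]))
fp=[]
for t in ts: q=pr([pt(t,29,20),pt(t,29,60)]);d=q[1]-q[0];fp.append(d[0]/d[1])
for f in ('s1.png','s2.png'):
  C=cv2.resize(cv2.imread('pics/'+f)[r:r+60,c:c+40],None,fx=k,fy=k,interpolation=cv2.INTER_CUBIC).astype(int)
  g=(C[...,1]-np.maximum(C[...,0],C[...,2])).clip(0);g[g<g.max()*.35]=0
  ys=np.nonzero(g.max(1))[0];print(ys[0],ys[-1])
  mid=lambda y:(g[y]*np.arange(400)).sum()/g[y].sum()
  for lo,hi in ((.1,.65),(.15,.75),(.1,.85)):
    y=ys[int(len(ys)*lo):int(len(ys)*hi)];s=np.polyfit(y,[mid(i) for i in y],1)[0]
    print(f,lo,hi,s,ts[np.argmin(abs(np.array(fp)-s))])
  print([round(mid(y)) for y in ys[::12]],[int((g[y]>0).sum()) for y in ys[::12]])
```

```text
223 405
s1.png 0.1 0.65 -0.22287152020146608 0.785
s1.png 0.15 0.75 -0.26879413218250314 0.8200000000000001
s1.png 0.1 0.85 -0.2777263635347869 0.8250000000000001
[227, 232, 232, 231, 228, 224, 222, 219, 217, 214, 210, 201, 198, 201, 209, 219] [1, 38, 43, 42, 40, 41, 42, 43, 41, 42, 42, 55, 56, 53, 45, 18]
224 405
s2.png 0.1 0.65 -0.22568035471417017 0.79
s2.png 0.15 0.75 -0.2679377144227416 0.8200000000000001
s2.png 0.1 0.85 -0.2787530666552123 0.8250000000000001
[232, 232, 233, 230, 227, 224, 222, 219, 217, 214, 209, 200, 198, 202, 210, 220] [10, 38, 43, 41, 41, 41, 43, 41, 42, 41, 46, 55, 56, 53, 42, 15]
```

Lever and pointer both read about 0.79, the drawer is shut, and the hand is clear, so I'm handing in.

```bash
python3 -c "
from station import manip
print(manip.close_job())"
```

```text
the job is handed in; nothing more can be done
None
```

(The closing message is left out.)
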